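Press the drain strip home with the nail brush

TASK

The white drain strip in the slate slab has come up. Take the nail brush from the blue mat and, with its wooden back pressed down firmly but not hard, run it along the strip in one unbroken stroke, without lifting off, from the end with the round steel drain rose to the other end, so that all eight sections sit flush with the slate. Then lay the brush back in the middle of the blue mat, bristles up, let go of it, and leave everything else where it is.

Things in the scene. Friction and masses are not known exactly. Their poses are not given: they have to be found in the camera images.
- brush: Loose wooden nail brush, 120 g, wooden back down, cream bristles up. Long axis x: 88 mm long; 40 mm wide (y); wood 30 mm thick (grip its straight sides), bristles (76 x 28 mm) 13 mm more. Underside flat for the middle 44 mm, both ends alike sloping up at 20 degrees to 8 mm at the tips, so it rides over raised sections along its long axis. Origin: centre of the underside; z up to the bristles.
- mat: Blue plastic mat, fixed, 120 x 120 mm, 5 mm thick, lying flat on the ledge, left or right of the slab. Origin: centre of its underside.
- slab: Dark slate draining slab, fixed, 130 mm (x) by 290 mm (y), 25 mm thick. A channel 30 mm wide, 202 mm long along its y axis in its middle holds eight white plastic strip sections in a row. A round steel drain rose (28 mm, flat) is let into the slate at the +y end, just beyond the first section. Origin: centre of the underside; z up.
- strip_first (a point): Point on the slab at slate-top height (25 mm above its underside), over the middle of the first strip section, the one next to the steel drain rose.
- strip_fourth (a point): Likewise, over the middle of the fourth section.
- strip_last (a point): Likewise, over the middle of the eighth and last section, 175 mm from strip_first; the slate goes on 57 mm beyond it.
- sec0 (a joint): How far strip section 1 of 8 (counted from the drain rose; 27 mm wide, sections 25 mm apart in the row) is pushed down, m: 0 = stands 6 mm above the slate, 0.006 = flush with the slate and at its stop. It yields to about 4 N and stays where it is left.
- sec1 (a joint): How far strip section 2 of 8 (counted from the drain rose; 27 mm wide, sections 25 mm apart in the row) is pushed down, m: 0 = stands 6 mm above the slate, 0.006 = flush with the slate and at its stop. It yields to about 4 N and stays where it is left.
- sec2 (a joint): How far strip section 3 of 8 (counted from the drain rose; 27 mm wide, sections 25 mm apart in the row) is pushed down, m: 0 = stands 6 mm above the slate, 0.006 = flush with the slate and at its stop. It yields to about 4 N and stays where it is left.
- sec3 (a joint): How far strip section 4 of 8 (counted from the drain rose; 27 mm wide, sections 25 mm apart in the row) is pushed down, m: 0 = stands 6 mm above the slate, 0.006 = flush with the slate and at its stop. It yields to about 4 N and stays where it is left.
- sec4 (a joint): How far strip section 5 of 8 (counted from the drain rose; 27 mm wide, sections 25 mm apart in the row) is pushed down, m: 0 = stands 6 mm above the slate, 0.006 = flush with the slate and at its stop. It yields to about 4 N and stays where it is left.
- sec5 (a joint): How far strip section 6 of 8 (counted from the drain rose; 27 mm wide, sections 25 mm apart in the row) is pushed down, m: 0 = stands 6 mm above the slate, 0.006 = flush with the slate and at its stop. It yields to about 4 N and stays where it is left.
- sec6 (a joint): How far strip section 7 of 8 (counted from the drain rose; 27 mm wide, sections 25 mm apart in the row) is pushed down, m: 0 = stands 6 mm above the slate, 0.006 = flush with the slate and at its stop. It yields to about 4 N and stays where it is left.
- sec7 (a joint): How far strip section 8 of 8 (counted from the drain rose; 27 mm wide, sections 25 mm apart in the row) is pushed down, m: 0 = stands 6 mm above the slate, 0.006 = flush with the slate and at its stop. It yields to about 4 N and stays where it is left.
- cup: A bystander, the yellow steel cup: mug, 80 mm across, 85 mm tall, handle at its +y; loose. Origin: centre of the underside.
- tumbler: A bystander, the glass tumbler: 70 mm across, 105 mm tall; loose. Origin: centre of the underside.
- soapbox: A bystander, the clear soap box: 74 x 109 mm, 32 mm tall, lid clipped on, pink soap inside; loose. Origin: centre of the underside.
- comb: A bystander, the red comb: 34 x 160 mm (long along its y), 6 mm thick, lying flat; loose. Origin: centre of the underside.
There are look-alikes about, which are no part of the job. There is more than one size of the mat; the job needs the largest. Several things have the shape of the brush; the one meant has the colours described above.

How it is judged:
On the way, in this order (a step that is already met when the one before it is completed fails the run):
1. the first section (by the drain rose) is pressed home, with the brush down on it (value of joint sec0 above 0.0043 m and horizontal distance between brush and strip_first below 0.06 m and z of brush in the frame of slab below 0.031 m), for 0.05 s.
2. the fourth section is pressed home, with the brush down on it (value of joint sec3 above 0.0043 m and horizontal distance between brush and strip_fourth below 0.06 m and z of brush in the frame of slab below 0.031 m), for 0.05 s.
3. the last section is pressed home, with the brush down on it (value of joint sec7 above 0.0043 m and horizontal distance between brush and strip_last below 0.06 m and z of brush in the frame of slab below 0.031 m), for 0.05 s.
At the end, for the whole second after the job is handed in: All eight sections are within 1.7 mm of flush (joint above 0.0043 m); the brush lies at rest on the mat, bristles up within 0.2 rad, its centre within 45 mm of the mat's centre (value of joint each of sec0, sec1, sec2, sec3, sec4, sec5, sec6, sec7 above 0.0043 m and horizontal distance between brush and mat below 0.045 m and z of brush in the frame of mat between 0.002 and 0.01 m and angle between brush's own z axis and vertical below 0.2 rad and linear speed of brush below 0.02 m/s); the robot touches nothing.
It fails at once if the brush is lifted more than 15 mm off the slate in mid-stroke: the first section home and the last not (value of joint sec0 above 0.0043 m and value of joint sec7 below 0.0043 m and z of brush in the frame of slab above 0.04 m).
It fails at once if the stroke is begun from the wrong end: the last section home before the first (value of joint sec7 above 0.0043 m and value of joint sec0 below 0.0043 m).
It fails at once if the brush is pressed on the slab with more than 60 N (contact force between brush and slab above 60 N).
It fails at once if a bystander (cup, tumbler, soap box, comb) is moved more than 40 mm (distance of any of cup, tumbler, soapbox, comb from where it was at the start of the episode above 0.04 m).
It fails at once if the cup or tumbler is tipped by more than 0.4 rad (angle between any of cup, tumbler's own z axis and vertical above 0.4 rad).
It also fails if it takes over 59 s, if anything falls off the work surface, if the arm or the gripper's body presses on something with over 40 N, if the wrist force passes 120 N, or if a joint passes its speed limit or range.

ROBOT

A 6-joint arm with a two-finger parallel gripper is mounted at the origin on the work surface. World frame = base frame: x ahead of the robot, y to its left, z up, the work surface at z = 0. Lengths are in m, angles in rad, forces in N, time in s.
With the tool pointing down it reaches from about 0.375 to 0.925 m from the base axis. Payload 5.7 kg.
Tool frame: the origin (TCP) lies between the finger pads; the fingertips stand 25 mm ahead of it and the grasp point (between the pads) lies 6 mm ahead of it; z points along the fingers, y is the direction in which the jaws open and shut (so a half turn about z gives the same grasp; the last joint's range is limited). The gripper opens to 88 mm and grips with 3 to 60 N. Pads are 20 mm wide; open, the fingers measure 115 mm over their backs; the gripper's body (75 mm by 178 mm) begins 61 mm behind the grasp point.
Start: joints at [-1.302, 0.359, 1.51, -0, 1.272, -0.115], TCP at [0.225, -0.556, 0.248] pointing down, gripper open.
Joint ranges: [-2.97, 2.97], [-1.01, 2.36], [0.21, 2.38], [-0.96, 4.11], [0.2, 2.71], [-2.98, 2.98]. Speed limits (rad/s): [2.39, 2.39, 3.14, 3.14, 3.14, 3.14].

INTERFACE

Orientations are given as a unit quaternion [x, y, z, w].
In Python, from rig import manip, eyes, job_done gives the robot as it stands.
- The arm moves only by the shell command python3 -m inch 'ROWS' [FORCE]. ROWS is JSON, a list that holds one entry, the list of rows, each a list of 7 numbers: the shift along the tool's x, y, z in m, then the turn, a rotation vector about the tool's x, y, z in degrees, then the opening, from -1 (shut) to 1 (fully open), so that 0 is half open. In form: [[[tx, ty, tz, wx, wy, wz, grip], ...]]. A call has 1 to 5 rows; each row is the pose to reach, as a shift and turn from the pose commanded when the call began, along the tool's axes at that moment; what a row does not reach only later rows make up. A row lasts 1/8 s, in which the tool goes at most 62.5 mm and 10.7 degrees, less where a joint would pass 70% of its speed; a pose out of reach is approached as far as the arm can. A call with a gripper value outside its range is refused whole. The fingers move at their own pace and stop on an object; FORCE is the grip in N (left out, the last holds). Time passes only in rows, so rows that repeat a pose let the fingers close. It gives the time, the measured TCP pose, the force and the opening at its end, in the units of the state.
- manip.get_state(): the state, without advancing time (a new reading comes with each control period).
- eyes.read_camera(name): name is "side" or "top"; returns a dict with "frame" (480x640x3 uint8, red, green, blue), "range_z" (480x640 float32, m along the optical axis (not along the pixel's ray), 0 where there is no reading), "mtx" (3x3 intrinsics, pixels), "D" ([k1, k2, p1, p2, k3] as OpenCV has them; the pictures are not rectified), "camera_from_world" (4x4, takes a point from world to camera coordinates). Camera axes: x right, y down, z forward; pixel columns grow to the right and rows downward; lengths in m; the calibration is good to about 2 mm. A picture is of the moment at which its call begins.
- job_done(): hands the job in, once; it reports no verdict.
Trained networks look in the newest picture that a camera, given by its name, has taken for a name from the list of things; names that differ only in an ending like _2 or _b are one class to them, and where a whole thing is asked for, a point or a joint stands for the part that bears it (a point fixed in the world has none). Each returns a list of dicts, best first, with "p" (0 to 1); they miss things now and then, are a little off and sometimes report something else, mostly with a low value. They report only what shows in the picture. A call takes as long as a camera call. They do not tell look-alikes from the thing itself.
- eyes.find_in(camera, label): "xyz" ([x, y, z] in m, in the coordinates of the camera as it stood for that picture, good to about 4 mm: the middle of the surface that is visible of it).
- eyes.trace(camera, label): "pixels" (480x640 bool, what is visible of it).
- eyes.landmark_of(camera, label): "xyz" ([x, y, z] in m, in the coordinates of the camera as it stood for that picture, good to about 4 mm: a listed point, or the origin of a listed thing).
The state is a dict: "time": time; "joints": joint angles; "qvel": joint speeds; "joint_efforts": joint torques, N m; "tcp_pos": TCP position; "ee_rot": TCP orientation; "contact_force": force on the tool from outside, world axes, zero at the start; "ft_torque": the same for the moment, N m; "grip_width": finger opening in m.
Only numpy, scipy, OpenCV 4.12 (cv2) and the standard library are available. Lean on these libraries where they do the work, as an engineer would, in place of code of your own. Each camera call takes 0.05 s, during which the arm holds its last target. There are 200 camera calls.

## Working session

There is one attempt and no reset: what is moved stays moved. The work goes in short steps, Python scripts to look and compute and a shell command to move; the robot and the scene stay as the last step left them, time stands still between calls to the robot, and variables do not carry over. Pictures are saved under pics/ and viewed, about 8 in all and at most 12, crops included, and the job is handed in when it is done.

```bash
mkdir -p pics
cat > h.py <<'E'
import numpy as np, cv2
from rig import manip, eyes, job_done
from scipy.spatial.transform import Rotation as R
def w(c,p): 
    return (np.linalg.inv(c["camera_from_world"])@np.append(p,1))[:3]
def px(c,p):
    T=c["camera_from_world"]; q,_=cv2.projectPoints(np.array([p],float),cv2.Rodrigues(T[:3,:3])[0],T[:3,3],c["mtx"],np.array(c["D"]));return q.ravel().round().astype(int)
def cloud(c,m=None):
    z=c["range_z"]; m=(z>0) if m is None else m&(z>0)
    v,u=np.nonzero(m); n=cv2.undistortPoints(np.c_[u,v].astype(float)[:,None],c["mtx"],np.array(c["D"])).reshape(-1,2)
    d=z[v,u].astype(float); P=np.c_[n*d[:,None],d,np.ones(len(d))]
    return (P@np.linalg.inv(c["camera_from_world"]).T)[:,:3],(u,v)
def save(c,n): cv2.imwrite("pics/"+n,c["frame"][:,:,::-1])
E
python3 - <<'E'
from h import *
for n in("top","side"):
    c=eyes.read_camera(n); save(c,n+"0.png"); print(n,w(c,[0,0,0]).round(3))
    for l in("brush","mat","slab","strip_first","strip_fourth","strip_last","cup","tumbler","soapbox","comb"):
        for d in eyes.landmark_of(n,l)[:4]:
            p=w(c,d["xyz"]); print(l,round(d["p"],2),p.round(3),px(c,p))
print(manip.get_state())
E
```

```text
top [0.43  0.068 1.079]
brush 0.84 [0.527 0.322 0.004] [192 233]
brush 0.64 [ 0.63   0.461 -0.001] [127 184]
mat 0.85 [ 0.504  0.334 -0.002] [186 245]
mat 0.7 [0.31  0.227 0.001] [236 340]
mat 0.61 [ 0.332  0.409 -0.002] [147 328]
slab 0.77 [ 0.566 -0.014 -0.   ] [355 217]
strip_fourth 0.84 [ 0.566 -0.001  0.026] [349 215]
strip_last 0.95 [ 0.579 -0.099  0.024] [397 210]
cup 0.89 [ 0.695 -0.312  0.003] [495 158]
tumbler 0.64 [0.671 0.287 0.002] [212 165]
soapbox 0.93 [ 0.473 -0.301 -0.   ] [492 263]
comb 0.56 [0.42  0.027 0.002] [334 287]
side [-0.112  0.839  0.795]
brush 0.86 [ 0.63   0.456 -0.   ] [165 327]
brush 0.66 [0.528 0.327 0.002] [238 317]
mat 0.95 [0.328 0.414 0.002] [276 387]
mat 0.95 [ 0.315  0.229 -0.004] [339 339]
mat 0.76 [ 0.507  0.339 -0.001] [241 325]
slab 0.96 [ 0.567 -0.017  0.001] [321 243]
strip_first 0.6 [0.546 0.073 0.027] [305 254]
strip_first 0.32 [ 0.584 -0.101  0.024] [335 221]
strip_fourth 0.77 [ 0.561 -0.     0.024] [318 240]
strip_last 0.92 [ 0.583 -0.099  0.024] [335 221]
cup 0.56 [ 0.695 -0.31  -0.001] [347 188]
tumbler 0.91 [ 0.67   0.281 -0.001] [2
[... 195 characters left out ...]
1.1, 'joints': array([-1.30211957e+00,  3.58760454e-01,  1.51036530e+00,  1.34547414e-08,
        1.27251891e+00, -1.15169104e-01]), 'qvel': array([ 4.37679230e-05, -1.06568049e-04,  2.33779296e-04, -2.27573439e-04,
        6.02172552e-04,  1.28204001e-04]), 'joint_efforts': array([-3.60751852e-03, -5.15357029e+01, -2.71124250e+01,  6.76572346e-02,
        2.47238902e-02, -2.52172146e-05]), 'tcp_pos': array([ 0.22464412, -0.5563431 ,  0.24765958]), 'ee_rot': array([ 9.81639257e-01,  1.90746871e-01, -1.98752217e-06, -2.59277528e-05]), 'contact_force': array([ 0.65032081, -1.00131776,  0.26907622]), 'ft_torque': array([ 0.02997924,  0.04076603, -0.0684486 ]), 'grip_width': 0.08789073661787539}
```

View top.

View pics/top0.png

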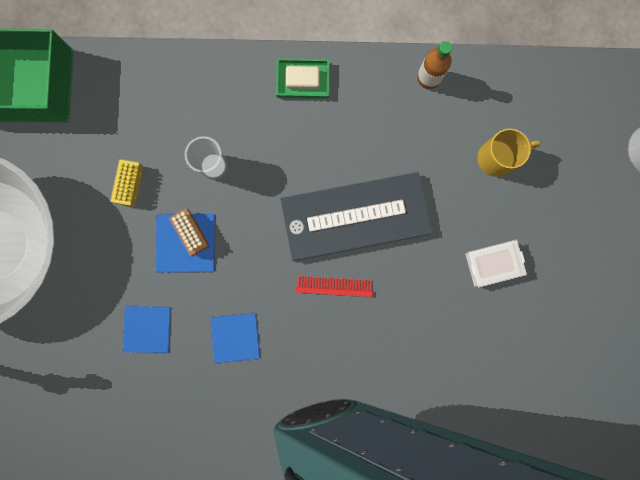

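Run:
```python
from h import *
im=cv2.imread("pics/top0.png"); cv2.imwrite("pics/cropA.png",cv2.resize(im[140:380,90:290],None,fx=2.5,fy=2.5,interpolation=cv2.INTER_CUBIC))
c=eyes.read_camera("top")
P,(u,v)=cloud(c)
def rect(Q): 
    r=cv2.minAreaRect((Q[:,:2]*1000).astype(np.float32)); return [np.round(x,1) for x in r]
for n,ctr,r,z in(("brush",(.528,.325),.07,(.028,.06)),("brushall",(.528,.325),.07,(.012,.06)),("slab",(.566,-.015),.2,(.018,.04)),("strip",(.566,-.015),.13,(.028,.04))):
    m=(np.hypot(*(P[:,:2]-ctr).T)<r)&(P[:,2]>z[0])&(P[:,2]<z[1]); print(n,m.sum(),rect(P[m]),np.percentile(P[m][:,2],[5,50,95]).round(3))
hsv=cv2.cvtColor(c["frame"],cv2.COLOR_RGB2HSV)[v,u].astype(int)
b=(hsv[:,0]>95)&(hsv[:,0]<130)&(hsv[:,1]>110)&(P[:,2]<.015)
for ctr in((.505,.337),(.312,.228),(.33,.411)):
    m=b&(np.hypot(*(P[:,:2]-ctr).T)<.095)
    if m.sum()>20: print("mat",m.sum(),rect(P[m]),hsv[m].mean(0).round())
```

```text
brush 906 [array([527.6, 324.2]), array([89.2, 40.9]), np.float64(31.0)] [0.032 0.037 0.05 ]
brushall 980 [array([527.3, 324.1]), array([89.7, 40.9]), np.float64(31.0)] [0.023 0.037 0.05 ]
slab 8904 [array([566. , -13.6]), array([131.1, 290.8]), np.float64(11.6)] [0.022 0.025 0.031]
strip 1530 [array([565.5, -14.8]), array([129.1, 256.7]), np.float64(11.9)] [0.028 0.03  0.033]
mat 2406 [array([508.3, 336.3]), array([120.6, 120.2]), np.float64(1.4)] [107. 172. 179.]
mat 2105 [array([315.5, 229.9]), array([93.1, 93. ]), np.float64(6.3)] [107. 171. 193.]
mat 2102 [array([330.8, 409.6]), array([94., 93.]), np.float64(89.1)] [107. 173. 191.]
```

View pics/cropA.png

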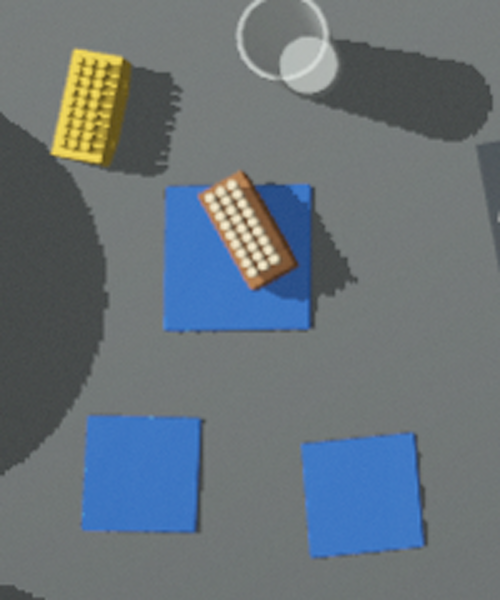

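The wooden brush with cream bristles is at (188,232). Its look-alike is the yellow one at (127,184), so I take the first. There are three mats, at (186,243) (120 mm), (147,330) and (236,338) (both 93 mm). The one under the wooden brush is the largest and is the job's mat. The crop confirms both choices. The drain rose is at (296,227), the +y end of the strip.

Now I move above the brush.

```bash
cat >> h.py <<'E'
def go(p,yaw):
    "shift/turn in tool axes to reach world p with tool down, tool x at yaw deg"
    s=manip.get_state(); q=R.from_quat(s["ee_rot"]); t=R.from_euler("z",yaw,degrees=True)*R.from_euler("x",180,degrees=True)
    print("t",round(s["time"],2),"pos",s["tcp_pos"].round(4),"F",s["contact_force"].round(1),"w",round(s["grip_width"],4),"shift mm",(q.inv().apply(np.array(p)-s["tcp_pos"])*1000).round(1),"turn",np.degrees((q.inv()*t).as_rotvec()).round(1))
E
python3 -m inch '[[[0.06,-0.02,0,0,0,0,1],[0.12,-0.04,0,0,0,0,1],[0.18,-0.07,0,0,0,0,1],[0.22,-0.12,0,0,0,0,1],[0.26,-0.17,0,0,0,0,1]]]' 60
python3 -c "
from h import *
go([.5276,.3242,.15],31)"
```

```text
time: 1.78
tcp_pos: [0.4005, -0.3079, 0.2477]
ee_rot: [0.982, 0.191, 0.0, 0.0]
contact_force: [0.3, 0.5, 0.2]
grip_width: 0.0878
t 1.77 pos [ 0.4005 -0.3079  0.2477] F [0.3 0.5 0.2] w 0.0878 shift mm [ 354.5 -538.5   97.7] turn [ 0. -0. -9.]
```

```bash
python3 -m inch '[[[0.03,-0.05,0,0,0,0,1],[0.06,-0.1,0,0,0,0,1],[0.09,-0.15,0,0,0,0,1],[0.12,-0.2,0,0,0,0,1],[0.16,-0.245,0,0,0,0,1]]]' | tail -0
python3 -m inch '[[[0.035,-0.05,0,0,0,0,1],[0.07,-0.1,0,0,0,-2,1],[0.105,-0.15,0.01,0,0,-4,1],[0.14,-0.2,0.02,0,0,-6,1],[0.17,-0.25,0.03,0,0,-9,1]]]'
python3 -c "
from h import *
go([.5276,.3242,.10],31)"
```

```text
time: 3.02
tcp_pos: [0.5208, 0.2753, 0.2176]
ee_rot: [0.963, 0.268, 0.001, -0.0]
contact_force: [1.6, -0.7, -0.2]
grip_width: 0.088
t 3.02 pos [0.5208 0.2753 0.2176] F [ 1.6 -0.7 -0.2] w 0.088 shift mm [ 31.  -38.4 117.6] turn [ 0.  -0.1  0.1]Exception ignored on flushing sys.stdout:
BrokenPipeError: [Errno 32] Broken pipe
```

```bash
python3 -m inch '[[[0.031,-0.038,0.03,0,0,0,1],[0.031,-0.038,0.08,0,0,0,1],[0.031,-0.038,0.118,0,0,0,1],[0.031,-0.038,0.118,0,0,0,1]]]'
python3 - <<'E'
from h import *
go([.5276,.3242,.034],31)
c=eyes.read_camera("side"); cv2.imwrite("pics/s1.png",cv2.resize(c["frame"][220:400,140:340,::-1],None,fx=3,fy=3))
E
```

```text
time: 3.52
tcp_pos: [0.5248, 0.3206, 0.0968]
ee_rot: [0.964, 0.267, -0.003, 0.001]
contact_force: [-0.2, 0.5, 0.2]
grip_width: 0.0878
t 3.52 pos [0.5248 0.3206 0.0968] F [-0.2  0.5  0.2] w 0.0878 shift mm [ 4.7 -1.6 62.8] turn [-0.   0.4  0. ]
```

View pics/s1.png

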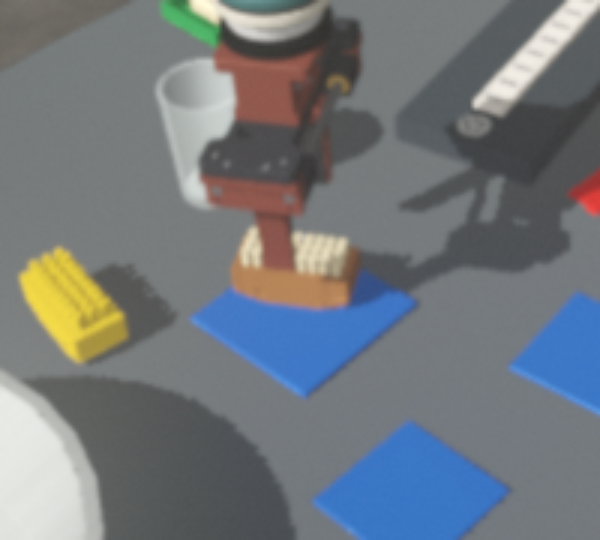

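The crop shows the open jaws over the middle of the wooden brush at (290,260), its long sides parallel to the pads and the tumbler clear. I go down.

```bash
python3 -m inch '[[[0.003,-0.001,0.03,0,0,0,1],[0.003,-0.001,0.055,0,0,0,1],[0.003,-0.001,0.063,0,0,0,1],[0.003,-0.001,0.063,0,0,0,1],[0.003,-0.001,0.063,0,0,0,1]]]'
python3 -c "
from h import *
go([.5276,.3242,.034],31)"
```

```text
time: 4.2
tcp_pos: [0.5304, 0.3244, 0.0383]
ee_rot: [0.964, 0.267, 0.001, -0.0]
contact_force: [-0.7, -0.8, 0.2]
grip_width: 0.0874
t 4.2 pos [0.5304 0.3244 0.0383] F [-0.7 -0.8  0.2] w 0.0874 shift mm [-2.5 -1.3  4.3] turn [ 0.  -0.2 -0. ]
```

```bash
python3 -m inch '[[[-0.002,-0.001,0.004,0,0,0,1],[-0.002,-0.001,0.004,0,0,0,1],[-0.002,-0.001,0.004,0,0,0,-0.5],[-0.002,-0.001,0.004,0,0,0,-0.5],[-0.002,-0.001,0.004,0,0,0,-0.5]]]' 60
python3 -m inch '[[[0,0,0,0,0,0,-0.5],[0,0,0,0,0,0,-0.5]]]'
```

```text
time: 4.82
tcp_pos: [0.5271, 0.3238, 0.0327]
ee_rot: [0.964, 0.267, 0.0, -0.0]
contact_force: [0.4, 0.2, -0.6]
grip_width: 0.0614
time: 5.08
tcp_pos: [0.5271, 0.3238, 0.0327]
ee_rot: [0.964, 0.267, -0.0, -0.0]
contact_force: [0.8, 0.6, 0.7]
grip_width: 0.0409
```

```bash
python3 -m inch '[[[0,0,0,0,0,0,-0.5],[0,0,0,0,0,0,-0.5],[0,0,-0.02,0,0,0,-0.5],[0,0,-0.06,0,0,0,-0.5],[0,0,-0.1,0,0,0,-0.5]]]'
python3 -c "
from h import *
e=np.array([-.201,.9796]);p=np.array([.566,-.0138])+97*e/1000
print(p);go([*p,.13],101.6)"
```

```text
time: 5.7
tcp_pos: [0.5265, 0.3235, 0.1331]
ee_rot: [0.964, 0.267, -0.001, 0.0]
contact_force: [0.8, -0.2, -1.3]
grip_width: 0.0397
[0.546503  0.0812212]
t 5.7 pos [0.5265 0.3235 0.1331] F [ 0.8 -0.2 -1.3] w 0.0397 shift mm [-107.6  218.     3.2] turn [ -0.1   0.1 -70.6]
```

```bash
python3 -m inch '[[[-0.02,0.04,0,0,0,-10,-0.5],[-0.04,0.085,0,0,0,-20,-0.5],[-0.065,0.13,0,0,0,-30,-0.5],[-0.085,0.175,0,0,0,-40,-0.5],[-0.1076,0.218,0.003,0,0,-50,-0.5]]]'
python3 -m inch '[[[0,0,0,0,0,-10,-0.5],[0,0,0,0,0,-20.6,-0.5],[0,0,0,0,0,-20.6,-0.5],[0,0,0,0,0,-20.6,-0.5]]]'
python3 - <<'E'
from h import *
go([.5465,.0812,.07],101.6)
c=eyes.read_camera("side"); cv2.imwrite("pics/s2.png",cv2.resize(c["frame"][140:320,220:420,::-1],None,fx=3,fy=3))
c=eyes.read_camera("top")
for l in("strip_fourth","strip_last","strip_first","brush"):
    for d in eyes.landmark_of("top",l)[:2]: print(l,d["p"],w(c,d["xyz"]).round(3))
E
```

```text
time: 6.32
tcp_pos: [0.5473, 0.08, 0.1298]
ee_rot: [0.759, 0.652, 0.0, 0.0]
contact_force: [-0.6, -0.3, -1.1]
grip_width: 0.0393
time: 6.82
tcp_pos: [0.5469, 0.0816, 0.1296]
ee_rot: [0.633, 0.774, -0.0, -0.0]
contact_force: [-0.1, 0.0, -2.1]
grip_width: 0.0396
t 6.83 pos [0.5469 0.0816 0.1296] F [-0.1  0.  -2.1] w 0.0396 shift mm [-0.4 -0.5 59.6] turn [-0.  -0.  -0.2]
strip_fourth 0.94 [ 0.564 -0.003  0.028]
strip_last 0.6 [ 0.582 -0.102  0.027]
brush 0.68 [0.632 0.459 0.   ]
```

View pics/s2.png

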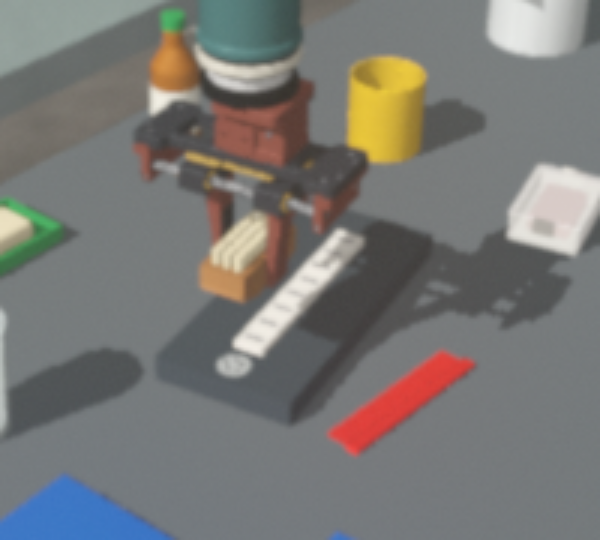

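The brush at (250,255) hangs level and bristles up, parallel to the strip. The drain rose is at (235,365), at the near (+y) end.

Next I lower it towards the first section.

```bash
python3 -m inch '[[[0,0,0.03,0,0,0,-0.5],[0,0,0.06,0,0,0,-0.5],[0,0,0.066,0,0,0,-0.5],[0,0,0.066,0,0,0,-0.5]]]'
python3 -m inch '[[[0,0,0.002,0,0,0,-0.5],[0,0,0.004,0,0,0,-0.5],[0,0,0.006,0,0,0,-0.5],[0,0,0.008,0,0,0,-0.5]]]'
```

```text
time: 7.62
tcp_pos: [0.5471, 0.0815, 0.0637]
ee_rot: [0.632, 0.775, -0.0, -0.0]
contact_force: [0.6, 0.8, -1.8]
grip_width: 0.0394
time: 8.12
tcp_pos: [0.5474, 0.0815, 0.0562]
ee_rot: [0.632, 0.775, 0.0, 0.0]
contact_force: [-1.6, 0.8, 6.6]
grip_width: 0.0393
```

```bash
python3 -m inch '[[[0,0,0.001,0,0,0,-0.5],[0,0,0.002,0,0,0,-0.5],[0,0,0.002,0,0,0,-0.5]]]'
python3 -m inch '[[[0,0,0.001,0,0,0,-0.5],[0,0,0.001,0,0,0,-0.5]]]'
```

```text
time: 8.5
tcp_pos: [0.5474, 0.0815, 0.0542]
ee_rot: [0.632, 0.775, 0.0, 0.0]
contact_force: [-1.3, 0.3, 5.3]
grip_width: 0.0394
time: 8.75
tcp_pos: [0.5474, 0.0815, 0.0532]
ee_rot: [0.632, 0.775, 0.0, 0.0]
contact_force: [-0.6, 0.1, 5.6]
grip_width: 0.0399
```

```bash
python3 -m inch '[[[0,0,0.001,0,0,0,-0.5],[0,0,0.001,0,0,0,-0.5]]]'
python3 -m inch '[[[0,0,0.0005,0,0,0,-0.5],[0,0,0.0005,0,0,0,-0.5]]]'
```

```text
time: 9.0
tcp_pos: [0.5474, 0.0815, 0.0527]
ee_rot: [0.632, 0.775, 0.0, 0.0]
contact_force: [-1.3, 0.6, 9.0]
grip_width: 0.0397
time: 9.25
tcp_pos: [0.5474, 0.0815, 0.0526]
ee_rot: [0.632, 0.775, 0.0, 0.0]
contact_force: [-3.2, -0.7, 14.2]
grip_width: 0.0393
```

```bash
python3 -m inch '[[[0,0,0.0005,0,0,0,-0.5],[-0.008,0,0.0005,0,0,0,-0.5],[-0.016,0,0.0005,0,0,0,-0.5],[-0.024,0,0.0005,0,0,0,-0.5],[-0.032,0,0.0005,0,0,0,-0.5]]]'
python3 -c "
from h import *
go([.5836,-.0993,.0525],101.6)"
```

```text
time: 9.88
tcp_pos: [0.5546, 0.0528, 0.0527]
ee_rot: [0.633, 0.774, 0.003, -0.0]
contact_force: [-2.5, 10.0, 16.4]
grip_width: 0.0401
t 9.88 pos [0.5546 0.0528 0.0527] F [-2.5 10.  16.4] w 0.0401 shift mm [-154.8   -1.9   -0.4] turn [ 0.2 -0.2 -0.1]
```

```bash
python3 -m inch '[[[-0.009,0,0.0002,0,0,0,-0.5],[-0.018,0,0.0002,0,0,0,-0.5],[-0.027,0,0.0002,0,0,0,-0.5],[-0.036,-0.0005,0.0002,0,0,0,-0.5],[-0.045,-0.0005,0.0002,0,0,0,-0.5]]]'
python3 -c "
from h import *
go([.5836,-.0993,.0525],101.6)"
```

```text
time: 10.5
tcp_pos: [0.5631, 0.0089, 0.0527]
ee_rot: [0.633, 0.774, 0.003, -0.001]
contact_force: [-2.7, 15.7, 20.6]
grip_width: 0.0396
t 10.5 pos [0.5631 0.0089 0.0527] F [-2.7 15.7 20.6] w 0.0396 shift mm [-110.1   -1.4   -0.3] turn [ 0.2 -0.2 -0.1]
```

```bash
python3 -m inch '[[[-0.009,0,0,0,0,0,-0.5],[-0.018,0,0,0,0,0,-0.5],[-0.027,0,0,0,0,0,-0.5],[-0.036,-0.0005,0,0,0,0,-0.5],[-0.045,-0.0005,0,0,0,0,-0.5]]]'
python3 -c "
from h import *
go([.5836,-.0993,.0525],101.6)
c=eyes.read_camera('side'); cv2.imwrite('pics/s3.png',cv2.resize(c['frame'][140:320,220:420,::-1],None,fx=3,fy=3))"
```

```text
time: 11.12
tcp_pos: [0.5714, -0.0352, 0.0527]
ee_rot: [0.633, 0.774, 0.002, -0.001]
contact_force: [-3.4, 16.3, 22.2]
grip_width: 0.0395
t 11.12 pos [ 0.5714 -0.0352  0.0527] F [-3.4 16.3 22.2] w 0.0395 shift mm [-65.2  -0.8  -0.1] turn [ 0.2 -0.2 -0.1]
```

View pics/s3.png

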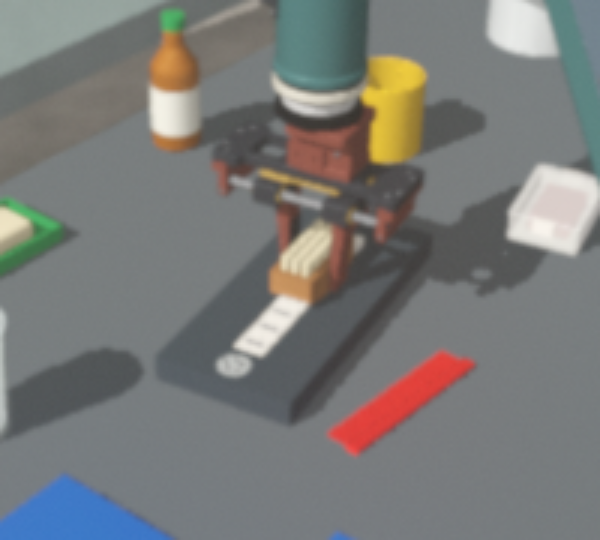

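The brush at (310,265) is flat on the slab and in line with the strip. The sections behind it, (240–300, 300–350), look flush. I carry on with the stroke.

```bash
python3 -m inch '[[[-0.009,0,0,0,0,0,-0.5],[-0.018,0,0,0,0,0,-0.5],[-0.027,0,0,0,0,0,-0.5],[-0.036,-0.0005,0,0,0,0,-0.5],[-0.045,-0.0005,0,0,0,0,-0.5]]]'
python3 -m inch '[[[-0.009,0,0,0,0,0,-0.5],[-0.018,0,0,0,0,0,-0.5],[-0.027,0,0,0,0,0,-0.5],[-0.030,0,0,0,0,0,-0.5],[-0.030,0,0,0,0,0,-0.5]]]'
```

```text
time: 11.8
tcp_pos: [0.5797, -0.0795, 0.0527]
ee_rot: [0.633, 0.774, 0.002, -0.001]
contact_force: [-2.6, 13.4, 20.5]
grip_width: 0.0394
time: 12.42
tcp_pos: [0.5859, -0.1095, 0.0526]
ee_rot: [0.633, 0.774, 0.002, -0.0]
contact_force: [-2.5, 11.5, 20.1]
grip_width: 0.04
```

```bash
python3 -m inch '[[[0,0,-0.02,0,0,0,-0.5],[0,0,-0.05,0,0,0,-0.5],[0,0,-0.09,0,0,0,-0.5],[0.05,0,-0.1,0,0,0,-0.5],[0.11,0,-0.1,0,0,0,-0.5]]]'
python3 -c "
from h import *
go([.5083,.3363,.05],101.6)"
```

```text
time: 13.05
tcp_pos: [0.5642, -0.0039, 0.1517]
ee_rot: [0.633, 0.774, 0.001, 0.001]
contact_force: [0.2, 0.9, -2.3]
grip_width: 0.0393
t 13.05 pos [ 0.5642 -0.0039  0.1517] F [ 0.2  0.9 -2.3] w 0.0393 shift mm [344.6  12.4 101.4] turn [ 0.2  0.1 -0.2]
```

```bash
python3 -m inch '[[[0.06,0.002,0,0,0,0,-0.5],[0.12,0.004,0,0,0,0,-0.5],[0.18,0.006,0,0,0,0,-0.5],[0.24,0.009,0,0,0,0,-0.5],[0.30,0.012,0,0,0,0,-0.5]]]'
python3 -m inch '[[[0.035,0,0.01,0,0,0,-0.5],[0.035,0,0.05,0,0,0,-0.5],[0.035,0,0.09,0,0,0,-0.5],[0.035,0,0.1,0,0,0,-0.5],[0.035,0,0.1,0,0,0,-0.5]]]'
python3 - <<'E'
from h import *
go([.5083,.3363,.0335],101.6)
c=eyes.read_camera("top"); save(c,"t2.png"); P,_=cloud(c)
e=np.array([-.201,.9796]);f=np.array([.9796,.201]);d=P[:,:2]-[.566,-.0138];s,l=d@e,d@f
for i in range(8):
    m=(abs(s-(.0875-.025*i))<.008)&(abs(l)<.008); k=(abs(s-(.0875-.025*i))<.008)&(abs(l)>.022)&(abs(l)<.04)
    print(i+1,m.sum(),(1000*(np.median(P[m,2])-np.median(P[k,2]))).round(1))
E
```

```text
time: 13.68
tcp_pos: [0.5139, 0.2941, 0.1503]
ee_rot: [0.632, 0.775, -0.0, -0.0]
contact_force: [1.2, -0.8, -1.6]
grip_width: 0.0395
time: 14.3
tcp_pos: [0.5073, 0.3263, 0.0503]
ee_rot: [0.632, 0.775, -0.001, -0.0]
contact_force: [0.2, -0.6, -1.1]
grip_width: 0.0395
t 14.3 pos [0.5073 0.3263 0.0503] F [ 0.2 -0.6 -1.1] w 0.0395 shift mm [ 9.6  3.  16.8] turn [-0.1  0.  -0. ]
1 59 0.4
2 62 -0.0
3 62 0.4
4 63 -0.1
5 60 0.7
6 58 0.4
7 58 0.4
8 56 0.2
```

All eight sections are flush in the depth image, within 0.7 mm. I lower the brush onto the mat and release it.

```bash
python3 -m inch '[[[0.01,0.003,0.004,0,0,0,-0.5],[0.01,0.003,0.01,0,0,0,-0.5],[0.01,0.003,0.015,0,0,0,-0.5],[0.01,0.003,0.017,0,0,0,-0.5],[0.01,0.003,0.017,0,0,0,-0.5]]]'
```

```text
time: 14.98
tcp_pos: [0.5082, 0.3367, 0.0333]
ee_rot: [0.632, 0.775, -0.0, -0.0]
contact_force: [-1.5, 0.8, -1.5]
grip_width: 0.0396
```

```bash
python3 -m inch '[[[0,0,0.0007,0,0,0,-0.5],[0,0,0.0007,0,0,0,-0.5],[0,0,0.0007,0,0,0,0.2],[0,0,0.0007,0,0,0,0.6],[0,0,0.0007,0,0,0,1]]]'
python3 -m inch '[[[0,0,0,0,0,0,1],[0,0,0,0,0,0,1],[0,0,0,0,0,0,1],[0,0,0,0,0,0,1]]]'
```

```text
time: 15.6
tcp_pos: [0.5086, 0.337, 0.033]
ee_rot: [0.632, 0.775, 0.0, 0.0]
contact_force: [0.1, -0.1, 0.2]
grip_width: 0.0659
time: 16.1
tcp_pos: [0.5084, 0.3369, 0.0328]
ee_rot: [0.632, 0.775, 0.0, -0.0]
contact_force: [0.3, 1.0, 0.6]
grip_width: 0.0881
```

```bash
python3 -m inch '[[[0,0,-0.04,0,0,0,1],[0,0,-0.1,0,0,0,1],[0,0,-0.16,0,0,0,1],[-0.06,0,-0.2,0,0,0,1],[-0.12,0,-0.2,0,0,0,1]]]'
python3 -m inch '[[[-0.06,0.04,0,0,0,0,1],[-0.1,0.08,0,0,0,0,1],[-0.1,0.08,0,0,0,0,1]]]'
python3 - <<'E'
from h import *
c=eyes.read_camera("top"); save(c,"t3.png"); P,_=cloud(c)
m=(np.hypot(*(P[:,:2]-[.508,.336]).T)<.07)&(P[:,2]>.025)&(P[:,2]<.08)
print(cv2.minAreaRect((P[m][:,:2]*1000).astype(np.float32)),np.percentile(P[m][:,2],[5,50,95]))
for l in("cup","tumbler","soapbox","comb"): print(l,[w(c,d["xyz"]).round(3) for d in eyes.landmark_of("top",l)[:1]])
print(manip.get_state()["contact_force"])
E
```

```text
time: 16.73
tcp_pos: [0.5335, 0.2252, 0.2359]
ee_rot: [0.631, 0.776, 0.003, 0.002]
contact_force: [1.1, -0.0, -0.8]
grip_width: 0.0882
time: 17.1
tcp_pos: [0.6332, 0.14, 0.2323]
ee_rot: [0.634, 0.774, 0.001, 0.001]
contact_force: [-0.8, 0.6, -0.0]
grip_width: 0.0878
((499.77032470703125, 371.1401062011719), (40.112239837646484, 22.622390747070312), 12.064635276794434) [0.03172098 0.03649659 0.04991104]
cup [array([ 0.695, -0.313,  0.003])]
tumbler [array([0.671, 0.288, 0.004])]
soapbox [array([ 0.468, -0.297, -0.001])]
comb [array([0.423, 0.029, 0.001])]
[-0.09210132 -0.3750862  -0.1344294 ]
```

View pics/t3.png

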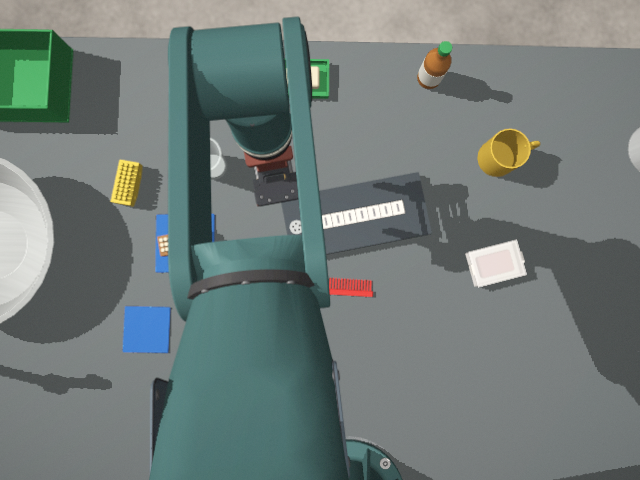

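The arm hides most of the mat; only one brush end shows, at (164,245). I swing the arm clear and check again.

```bash
python3 -m inch '[[[-0.05,-0.02,0,0,0,0,1],[-0.1,-0.04,0,0,0,0,1],[-0.15,-0.06,0,0,0,0,1],[-0.2,-0.08,0,0,0,0,1],[-0.25,-0.1,0,0,0,0,1]]]'
python3 -m inch '[[[0,0,0,0,0,0,1],[0,0,0,0,0,0,1]]]'
python3 - <<'E'
from h import *
c=eyes.read_camera("top"); save(c,"t4.png"); P,_=cloud(c)
m=(np.hypot(*(P[:,:2]-[.508,.336]).T)<.07)&(P[:,2]>.025)&(P[:,2]<.08)
print(cv2.minAreaRect((P[m][:,:2]*1000).astype(np.float32)),np.percentile(P[m][:,2],[5,50,95]))
E
```

```text
time: 17.98
tcp_pos: [0.5811, -0.1218, 0.2327]
ee_rot: [0.631, 0.776, 0.0, -0.0]
contact_force: [1.2, -0.6, -0.3]
grip_width: 0.0876
time: 18.23
tcp_pos: [0.5818, -0.1204, 0.2324]
ee_rot: [0.632, 0.775, 0.0, -0.0]
contact_force: [0.0, -1.2, -1.0]
grip_width: 0.0877
((506.573974609375, 338.797119140625), (40.75389099121094, 90.00808715820312), 11.497737884521484) [0.03124289 0.03691949 0.04961363]
```

View pics/t4.png

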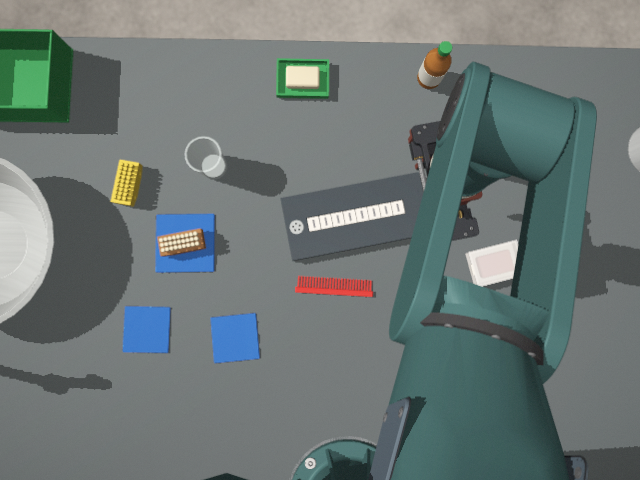

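The brush lies bristles up in the middle of the large mat at (181,242), 3 mm off centre. The bystanders are in place and the gripper is clear, so I hand in.

```bash
python3 -c "
from rig import job_done
print(job_done())"
```

```text
the job is handed in; nothing more can be done
None
```

I ran the brush along the strip from the drain rose to the far end in one unbroken stroke, laid it back on the large blue mat, and handed the job in at about 18 s.

- **Stroke:** the pressing force was about 14–22 N, and the tool height stayed steady to about 0.1 mm.
- **Sections:** the depth image after the stroke put all eight sections within 0.7 mm of flush with the slate.
- **Brush:** it lies bristles up, about 3 mm from the mat's centre. The gripper is open and the arm is clear of everything.
- **Bystanders:** the cup, tumbler, soap box and comb measured within about 8 mm of where they started, which is close to the measuring error.

One check gave a wrong reading: the first look at the mat after release was blocked by the arm. I moved the arm aside and repeated it, and the brush position above comes from that second look. No other check failed.

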